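Rock a demoulded pendulum gauge on a sprung stud until it reads the mark

ROBOT

A 6-joint arm with a two-finger parallel gripper is mounted at the origin on the work surface. World frame = base frame: x ahead of the robot, y to its left, z up, the work surface at z = 0. Lengths are in m, angles in rad, forces in N, time in s.
With the tool pointing down it reaches from about 0.3 to 0.875 m from the base axis. Payload 6.4 kg.
Tool frame: the origin (TCP) lies midway between the tips of the shut fingers; the grasp point (between the pads) lies 19 mm behind it; z points along the fingers, y is the line along which they close (so a half turn about z gives the same grasp; the last joint's range is limited). The gripper opens to 85 mm and grips with 20 to 120 N. Pads are 22 mm wide; open, the fingers measure 114 mm over their backs; the gripper's body (76 mm by 85 mm) begins 54 mm behind the grasp point. The pads swing forward as they close: fully open they stand 13 mm farther back than shut.
Start: joints at [1.133, 0.181, 1.607, -0, 1.354, -0.206], TCP at [0.132, 0.56, 0.21] pointing down, gripper open.
Joint ranges: [-2.99, 2.99], [-0.89, 2.07], [0.3, 2.58], [-1.14, 4.28], [0, 2.63], [-3.12, 3.12]. Speed limits (rad/s): [2.57, 2.57, 3.01, 3.14, 3.14, 3.14].

INTERFACE

Orientations are given as a unit quaternion [w, x, y, z].
In Python, from bench import ctrl gives the robot as it stands.
- The arm moves only by the tool drive_tool, never from a script. Its argument "plan" is a list that holds one entry, the list of rows, each a list of 4 numbers: the shift along the tool's x, y, z scaled (see below), then the turn about the tool's z scaled (see below). In form: [[[x, y, z, roll], ...]]. A call has 1 to 12 rows; each row is the pose to reach, as a shift and turn from the pose commanded when the call began, along the tool's axes at that moment, turning the shorter way round; what a row does not reach only later rows make up. The controller multiplies each number of a shift by 400 mm and each number of a turn by 180 degrees. A row lasts 1/12 s, in which the tool goes at most 41.7 mm and 7.16 degrees, less where a joint would pass 70% of its speed; a pose out of reach is approached as far as the arm can. A call with a number of a shift or a turn outside -1 to 1 is refused whole. A call with a gripper value outside its range is refused whole. "jaw" is the closure, from 0 (fully open) to 1 (shut), set as the call begins (left out, the last holds). The fingers move at their own pace and stop on an object; the grip force is fixed at half the most. Time passes only in rows, so rows that repeat a pose let the fingers close. It gives the time, the measured TCP pose, the force, the opening and the grip force at its end, in the units of the state.
- ctrl.get_obs(): the state, without advancing time (a new reading comes with each control period).
- ctrl.camera(name): name is "scene" or "side" or "wrist"; returns (picture, depth): 480x640x3 uint8, red, green, blue; 480x640 float32, m along the optical axis (not along the pixel's ray), 0 where there is no reading.
- ctrl.camera_info(name): a dict with "camera_matrix" (3x3 intrinsics, pixels), "R" (3x3) and "t" (3): a world point X has camera coordinates R X + t; the wrist camera has in their place "T_tool_cam" (4x4, takes a point from camera to tool coordinates, whose origin is the TCP and whose axes are the flange's). Camera axes: x right, y down, z forward; pixel columns grow to the right and rows downward; lengths in m; the calibration is good to about 2 mm. A picture is of the moment at which its call begins: read the wrist's pose just before it. camera_info takes no time and is no camera call.
- ctrl.hand_in(): hands the job in; it is judged then, once.
The state is a dict: "time_s": time; "q": joint angles; "dq": joint speeds; "joint_efforts": joint torques, N m; "eef_pos": TCP position; "eef_rot": TCP orientation; "wrist_force": force on the tool from outside, world axes, zero at the start; "torque": the same for the moment, N m; "opening": opening from 0.0 (shut) to 1.0 (fully open); "grasp_force": force on a finger pad.
Only numpy, scipy, OpenCV 4.12 (cv2) and the standard library are available. Lean on these libraries where they do the work, as an engineer would, in place of code of your own. Each camera call takes 0.05 s, during which the arm holds its last target. There are 200 camera calls.

TASK

On the microscopy bench, lift the orange pendulum angle gauge by its top tab out of the blue mould and set its foot upright on the brass crown of the sprung test stud, the plane of its dial square across the length of the crown. Then, keeping the foot lightly pressed on the crown so that the stud gives a little but does not bottom, rock the gauge sideways until its swinging pointer settles on the red mark, and finish while still holding it there, in the gripper and pressed on the stud. Never lay the gauge over, never ram it hard against the stand, and leave the other loose things on the bench where they are.

Things in the scene. Friction and masses are not known exactly. Their poses are not given: they have to be found in the camera images.
- gauge: pendulum gauge, 0.3 kg, 168 mm tall, upright in the blue mould. Orange foot 28 (x) x 64 (y) x 24 mm, flat underside; white dial 104 mm wide, 16 mm thick, centre 76 mm up; orange grip tab on top, 16 mm thick (x), 36 mm wide (y), z = 124 to 168 mm. Origin: centre of the foot's underside; z up, x normal to the dial, out of its face (to the table's far left, yaw 3 to 43 degrees), y along its width
- gauge_foot (a point): centre of the foot's underside, axes as gauge
- gauge_tab (a point): where to grip: in the middle of the tab, 150 mm above the foot's underside, axes as gauge; grip across the tab's 16 mm thickness (along x)
- dial_center (a point): pivot of pointer and mark, 76 mm above the foot's underside
- pointer (a joint): black pendulum pointer, 41 mm long, behind the dial glass (cannot be touched); swings about the gauge's x axis and hangs plumb again within about a second of the gauge coming to rest. Value (rad): its turn in the gauge about the gauge's +x; 0 when upright, + when the gauge's top leans to the gauge's +y (a lean of 0.3 gives +0.3)
- mark (a joint): red mark under the dial glass, 7 mm wide, 40 mm from the pivot, low on the dial; stays fixed in the dial at an angle between 0.20 and 0.42 rad, measured just as pointer: the gauge's top has to lean to the gauge's +y by this angle to bring the pointer onto it
- pointer_tip (a point): tip of the pointer, 41 mm from the pivot; z axis along the pointer
- mark_tip (a point): outer middle of the red mark, 44 mm from the pivot; z axis along the radius
- mould: heavy blue open mould (does not move), 90 (x) x 124 (y) x 34 (z) mm, with a cavity 32 x 68 mm open at the top, floor 8 mm above the table (26 mm deep), in which the gauge's foot stands with 2 mm play all round. Origin: centre of the underside
- stand: heavy dark steel stand of the sprung stud (does not move), 90 (x) x 100 (y) x 30 mm block, with two cheeks up to 44 mm high at x = +-36 mm. Origin: centre of the underside; x along the crown, towards the far left of the table (yaw 3 to 43 degrees), z up
- stud (a joint): travel of the sprung stud straight down, 0 m when free, 0.015 m when bottomed. Spring 450 N/m on top of about 1.5 N preload: some 4 N at 5 mm, 6 N at 10 mm
- stud_crown (a point): top of the stud's crown, 75 mm above the table when free; moves down with the stud. The crown is a brass half-round, radius 9 mm, 50 mm long along the stand's x axis, in the middle. The uneven stud also has two lower aluminium ridges beside it, at y = +24 mm (14 mm lower) and y = -26 mm (13 mm lower), which the foot meets only when leant past 0.5 rad
- spare_mould: grey empty mould just like the blue one, fixed; not needed
- puck_black: loose black cast resin specimen puck, 32 mm diameter, 18 mm high; leave alone
- puck_green: loose green cast resin specimen puck, 32 mm diameter, 18 mm high; leave alone
- jar: loose white jar with blue cap, 52 mm diameter, 55 mm high; leave alone
- eyepiece: loose black microscope eyepiece, 36 mm diameter, 50 mm high, upright; leave alone
- lens_ring: loose aluminium lens ring lying flat, 48 mm diameter, 12 mm high; leave alone
- driver: loose screwdriver, 150 mm long, lying; leave alone

How it is judged:
On the way, in this order (a step that is already met when the one before it is completed fails the run):
1. the gauge is lifted clear out of the mould, in the fingers (z of gauge_foot in the frame of mould above 0.04 m and contact force between the fingers and gauge above 2 N), for 0.1 s.
2. its foot stands about upright on the crown of the stud (angle between gauge's own z axis and vertical below 0.12 rad and distance between gauge_foot and stud_crown below 0.02 m and contact force between gauge and stand above 0.8 N), for 0.2 s.
At the end, for the whole second after the job is handed in: The gauge is still gripped and at rest, the middle of its foot's underside within 20 mm of the crown's top, its dial square across the crown within 15 degrees, the stud pressed 1 to 14 mm down by it, and the pointer at rest within 0.07 rad (4 degrees) of the middle of the red mark (angle between the z axis of pointer_tip and the z axis of mark_tip, either way round below 0.07 rad and velocity of joint pointer between -0.15 and 0.15 rad/s and value of joint stud between 0.001 and 0.014 m and distance between gauge_foot and stud_crown below 0.02 m and angle between the x axis of gauge and the x axis of stand, either way round below 0.26 rad and contact force between gauge and stand above 0.8 N and contact force between the fingers and gauge above 2 N and linear speed of gauge below 0.02 m/s); the arm keeps its last pose, push and grip.
It fails at once if the gauge is leant more than 45 degrees (angle between gauge's own z axis and vertical above 0.8 rad).
It fails at once if the gauge is rammed against the stand with more than 30 N (contact force between gauge and stand above 30 N).
It fails at once if a loose bystander is moved by more than 30 mm (distance of any of puck_black, puck_green, jar, eyepiece, lens_ring, driver from where it was at the start of the episode above 0.03 m).
It also fails if it takes over 48 s, if anything falls off the work surface, if the arm or the gripper's body presses on something with over 40 N, if the wrist force passes 120 N, or if a joint passes its speed limit or range.

## Working session

There is one attempt and no reset: what is moved stays moved. The work goes in short steps, Python scripts to look and compute and a tool call to move; the robot and the scene stay as the last step left them, time stands still between calls to the robot, and variables do not carry over. Pictures are saved under pics/ and viewed, at most 10 in all, crops included, and the job is handed in when it is done.

Besides the shell and the picture viewer there is one more tool, called as name(argument=value, ...) on one line, values as JSON. drive_tool: Moves the arm, as the interface text tells. Its arguments: {"type":"object","properties":{"plan":{"type":"array"},"jaw":{"type":"number"}},"required":["plan"]}

```bash
ls; mkdir -p pics; python3 - <<'E'
from bench import ctrl
import cv2
o=ctrl.get_obs();print({k:o[k] for k in('time_s','eef_pos','eef_rot','opening','wrist_force')})
for n in('scene','side'):
    p,d=ctrl.camera(n);cv2.imwrite(f'pics/{n}0.png',p[:,:,::-1]);
    import numpy as np;np.save(f'{n}0.npy',d)
    i=ctrl.camera_info(n);print(n,-np.array(i['R']).T@i['t'],np.array(i['R'])[2])
E
```

```text
pics
{'time_s': 0.0, 'eef_pos': array([0.13180909, 0.55908302, 0.20909339]), 'eef_rot': array([-2.72842109e-04,  1.15634331e-01,  9.93291470e-01, -8.26052697e-04]), 'opening': 0.9998526939563267, 'wrist_force': array([-0.87215106,  0.6283771 , -0.02254842])}
scene [1.26441648 0.53808604 0.99926607] [-0.55318369 -0.43377526 -0.71121504]
side [ 0.02983058 -0.76913033  0.90885196] [ 0.44436956  0.61567814 -0.65075043]
```

View pics/scene0.png

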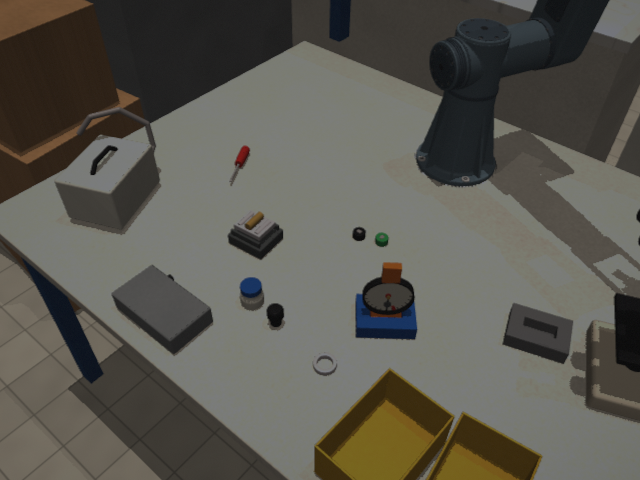

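View pics/side0.png

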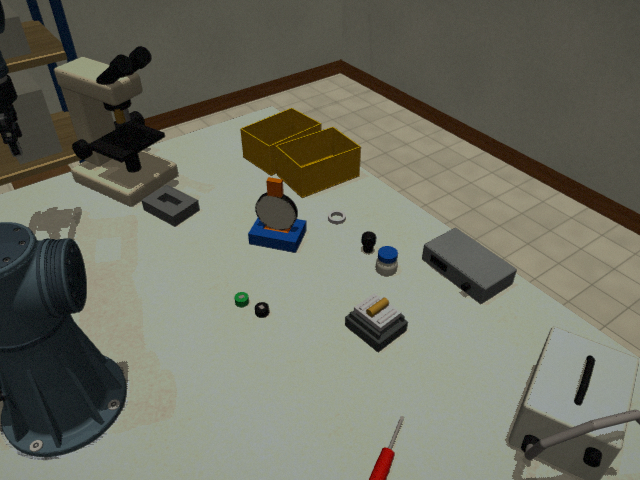

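Scene view: gauge in the blue mould at (388,300) with the tab at (392,272), stand with brass crown at (255,222). The side view shows the tab at (275,187) and the crown at (377,307). Next I segment these by colour and turn them into positions with depth.

```bash
cat > h.py <<'E'
import numpy as np,cv2
from bench import ctrl
def cloud(n,p,d):
    i=ctrl.camera_info(n);K=np.array(i['camera_matrix']);v,u=np.mgrid[:480,:640]
    c=np.stack([(u-K[0,2])/K[0,0]*d,(v-K[1,2])/K[1,1]*d,d],-1)
    if 'R' in i: return (c-np.array(i['t']))@np.array(i['R'])
    return c
def proj(n,X):
    i=ctrl.camera_info(n);c=np.array(i['R'])@X+i['t'];q=np.array(i['camera_matrix'])@c;return q[:2]/q[2]
E
python3 - <<'E'
from h import *
for n,bx in(('scene',{'gauge':(345,255,425,345),'stand':(222,200,290,262)}),('side',{'gauge':(240,170,315,255),'stand':(335,285,415,355)})):
    p=cv2.imread(f'pics/{n}0.png');d=np.load(n+'0.npy');W=cloud(n,p,d);hsv=cv2.cvtColor(p,cv2.COLOR_BGR2HSV)
    for k,(a,b,c,e) in bx.items():
        w=W[b:e,a:c].reshape(-1,3);h=hsv[b:e,a:c].reshape(-1,3).astype(int);ok=d[b:e,a:c].ravel()>0
        def rep(t,m,rect=True):
            m=m&ok;q=w[m]
            if len(q)<8: print(n,t,len(q));return
            r=cv2.minAreaRect((q[:,:2]*1000).astype(np.float32)) 
            u,s,vt=np.linalg.svd(q[:,:2]-q[:,:2].mean(0),full_matrices=False)
            print(n,t,len(q),'mean',q.mean(0).round(4),'zrange',q[:,2].min().round(3),q[:,2].max().round(3),'rect',np.round(r[0]),np.round(r[1]),round(r[2],1),'dir',np.degrees(np.arctan2(vt[0,1],vt[0,0])).round(1))
        sat=h[:,1]>110;z=w[:,2]
        if k=='gauge':
            orange=sat&(h[:,0]<22)
            rep('tab',orange&(z>.137)); rep('tabtop',orange&(z>.171))
            rep('dialplane',(z>.06)&(z<.13))
            rep('mouldtop',sat&(h[:,0]>100)&(h[:,0]<130)&(abs(z-.034)<.004))
        else:
            rep('brass',sat&(h[:,0]<30)&(h[:,0]>8)&(z>.055)); rep('brasstop',sat&(h[:,0]<30)&(z>.071))
            rep('all',z>.02); rep('ridges',(z>.053)&(z<.064));rep('low',(z>.02)&(z<.05))
E
```

```text
scene tab 362 mean [0.5952 0.1739 0.1628] zrange 0.137 0.181 rect [592. 171.] [19. 36.] 40.5 dir 128.2
scene tabtop 141 mean [0.5928 0.1722 0.1765] zrange 0.171 0.181 rect [592. 171.] [18. 36.] 41.3 dir 129.8
scene dialplane 1082 mean [0.591  0.1703 0.0929] zrange 0.06 0.13 rect [591. 171.] [ 20. 105.] 37.8 dir 127.8
scene mouldtop 1003 mean [0.6094 0.1802 0.035 ] zrange 0.03 0.038 rect [593. 172.] [ 90. 124.] 36.9 dir 120.6
scene brass 144 mean [ 0.5963 -0.2031  0.0715] zrange 0.056 0.079 rect [ 593. -203.] [52. 16.] 2.0 dir 3.5
scene brasstop 94 mean [ 0.5946 -0.2039  0.0748] zrange 0.071 0.079 rect [ 593. -203.] [52. 14.] 6.9 dir 4.7
scene all 1448 mean [ 0.6043 -0.1952  0.0477] zrange 0.02 0.079 rect [ 595. -207.] [ 93. 103.] 6.5 dir 129.8
scene ridges 495 mean [ 0.5978 -0.2021  0.0595] zrange 0.053 0.064 rect [ 594. -208.] [65. 80.] 5.6 dir 101.9
scene low 730 mean [ 0.6109 -0.1879  0.0334] zrange 0.02 0.05 rect [ 595. -207.] [ 93. 103.] 6.5 dir -44.4
side tab 267 mean [0.587  0.1664 0.1603] zrange 0.137 0.179 rect [588. 170.] [20. 38.] 40.5 dir -48.4
side tabtop 75 mean [0.5895 0.1692 0.1752] zrange 0.171 0.179 rect [589. 170.] [20. 34.] 39.5 dir -48.5
side dialplane 1075 mean [0.6115 0.1818 0.0917] zrange 0.06 0.13 rect [671. 232.] [228. 106.] 37.2 dir -145.1
side mouldtop 632 mean [0.5814 0.1542 0.0336] zrange 0.03 0.038 rect [588. 169.] [ 94. 126.] 38.6 dir -39.4
side brass 200 mean [ 0.5886 -0.2106  0.0711] zrange 0.059 0.079 rect [ 592. -209.] [54. 17.] 3.7 dir -175.8
side brasstop 119 mean [ 0.5912 -0.2089  0.0737] zrange 0.071 0.079 rect [ 591. -208.] [53. 15.] 5.1 dir -172.4
side all 1883 mean [ 0.581  -0.2192  0.0468] zrange 0.02 0.079 rect [ 590. -209.] [ 90. 101.] 6.3 dir -51.1
side ridges 700 mean [ 0.5886 -0.2114  0.0584] zrange 0.053 0.064 rect [ 591. -208.] [66. 79.] 4.5 dir -80.8
side low 941 mean [ 0.5739 -0.2266  0.0327] zrange 0.02 0.05 rect [ 590. -209.] [ 90. 101.] 6.3 dir -44.8
```

```bash
cat >> h.py <<'E'
from scipy.spatial.transform import Rotation as Ro
def go(x,y,z,yaw=None):
    o=ctrl.get_obs();q=o['eef_rot'];R=Ro.from_quat([q[1],q[2],q[3],q[0]]).as_matrix()
    s=R.T@(np.array([x,y,z])-o['eef_pos'])/.4
    y0=np.degrees(np.arctan2(R[1,1],R[0,1]));dy=0 if yaw is None else ((yaw-y0+90)%180-90)
    print('t',o['time_s'],'pos',o['eef_pos'].round(4),'yaw',round(y0,2),'tilt',R[:,2].round(3),'SHIFT',s.round(4),'ROLL',round(-dy/180,4))
E
python3 -c "
from h import *
go(.5905,.1705,.235,38);go(.36,.36,.235,38)"
```

```text
t 0.1 pos [0.1318 0.5591 0.2091] yaw 76.72 tilt [-0.001 -0.001 -1.   ] SHIFT [-1.3391 -0.6824 -0.064 ] ROLL 0.2151
t 0.1 pos [0.1318 0.5591 0.2091] yaw 76.72 tilt [-0.001 -0.001 -1.   ] SHIFT [-0.6695 -0.3536 -0.0643] ROLL 0.2151
```

drive_tool(plan=[[[-0.67, -0.354, -0.064, 0.215], [-0.67, -0.354, -0.064, 0.215], [-0.67, -0.354, -0.064, 0.215], [-0.67, -0.354, -0.064, 0.215], [-0.67, -0.354, -0.064, 0.215], [-0.67, -0.354, -0.064, 0.215], [-0.67, -0.354, -0.064, 0.215], [-0.67, -0.354, -0.064, 0.215], [-0.67, -0.354, -0.064, 0.215], [-0.67, -0.354, -0.064, 0.215], [-0.67, -0.354, -0.064, 0.215]]], jaw=0)

```text
time_s: 1.02
eef_pos: [0.3593, 0.3608, 0.2351]
eef_rot: [-0.001, 0.438, 0.899, -0.0]
wrist_force: [-1.1, -0.6, -0.2]
opening: 1.001
grasp_force: 0.0
```

```bash
python3 -c "
from h import *
go(.5905,.1705,.235,38)"
```

```text
t 1.0167 pos [0.3593 0.3608 0.2351] yaw 38.06 tilt [-0.001 -0.    -1.   ] SHIFT [-7.309e-01  1.617e-01 -4.000e-04] ROLL 0.0003
```

drive_tool(plan=[[[-0.73, 0.162, 0, 0], [-0.73, 0.162, 0, 0], [-0.73, 0.162, 0, 0], [-0.73, 0.162, 0, 0], [-0.73, 0.162, 0, 0], [-0.73, 0.162, 0, 0], [-0.73, 0.162, 0, 0], [-0.73, 0.162, 0, 0], [-0.73, 0.162, 0, 0], [-0.73, 0.162, 0, 0], [-0.73, 0.162, 0, 0]]])

```text
time_s: 1.93
eef_pos: [0.5898, 0.1723, 0.2352]
eef_rot: [-0.001, 0.437, 0.899, -0.0]
wrist_force: [-0.4, -0.7, 0.1]
opening: 0.999
grasp_force: 0.0
```

```bash
python3 - <<'E'
from h import *
go(.5905,.1705,.139,38)
o=ctrl.get_obs();q=o['eef_rot'];R=Ro.from_quat([q[1],q[2],q[3],q[0]]).as_matrix()
p,d=ctrl.camera('wrist');cv2.imwrite('pics/w1.png',p[:,:,::-1])
T=np.array(ctrl.camera_info('wrist')['T_tool_cam']);c=cloud('wrist',p,d)
W=(c@T[:3,:3].T+T[:3,3])@R.T+o['eef_pos']
h=cv2.cvtColor(p,cv2.COLOR_RGB2HSV).astype(int);z=W[...,2]
for t,m in(('tabtop',(h[...,1]>110)&(h[...,0]<22)&(abs(z-.176)<.006)),('mould',(h[...,1]>110)&(abs(h[...,0]-115)<15)&(abs(z-.034)<.005))):
    m&=d>0;print(t,m.sum(),cv2.minAreaRect((W[m][:,:2]*1000).astype(np.float32)) if m.sum()>9 else '',W[m].mean(0) if m.any() else '')
E
```

```text
t 1.9333 pos [0.5898 0.1723 0.2352] yaw 38.16 tilt [-0.001  0.    -1.   ] SHIFT [-0.0049 -0.0011  0.2406] ROLL 0.0009
tabtop 1812 ((589.1041259765625, 171.15341186523438), (15.401000022888184, 35.81611633300781), 37.795753479003906) [0.58835904 0.17194294 0.17588749]
mould 10518 ((638.0802612304688, 107.78707885742188), (89.59400177001953, 283.6453857421875), 37.9819221496582) [0.58528776 0.17526512 0.03397602]
```

View pics/w1.png

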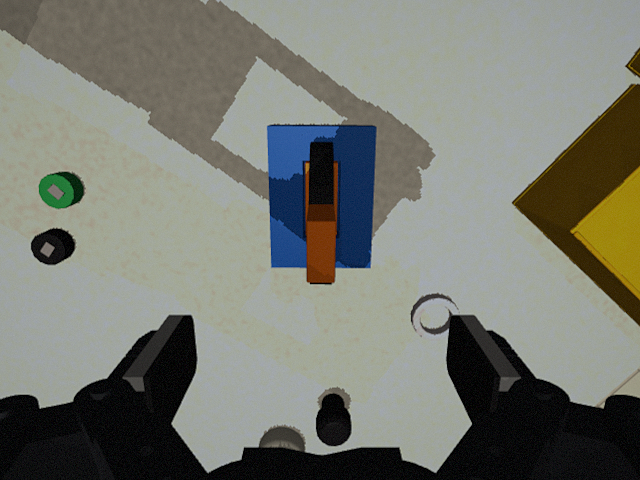

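The wrist picture shows the tab top at (321,245) over the mould, centred between the fingers. It measures (0.589, 0.171), yaw 37.9°, height 0.176, and all of these agree with the earlier views. I'll descend and grip.

drive_tool(plan=[[[-0.002, -0.003, 0.08, 0], [-0.002, -0.003, 0.14, 0], [-0.002, -0.003, 0.2, 0], [-0.002, -0.003, 0.24, 0], [-0.002, -0.003, 0.24, 0], [-0.002, -0.003, 0.24, 0]]])

```text
time_s: 2.48
eef_pos: [0.5894, 0.17, 0.1393]
eef_rot: [-0.001, 0.437, 0.899, -0.0]
wrist_force: [0.3, 0.2, -0.4]
opening: 1.004
grasp_force: 0.0
```

drive_tool(plan=[[[0, 0, 0, 0], [0, 0, 0, 0], [0, 0, 0, 0], [0, 0, 0, 0], [0, 0, 0, 0], [0, 0, 0, 0], [0, 0, 0, 0], [0, 0, 0, 0], [0, 0, 0, 0], [0, 0, 0, 0]]], jaw=1)

```text
time_s: 3.32
eef_pos: [0.5915, 0.1687, 0.1403]
eef_rot: [0.001, 0.438, 0.899, 0.0]
wrist_force: [0.9, -0.1, 5.4]
opening: 0.166
grasp_force: 61.7
```

drive_tool(plan=[[[0, 0, -0.03, 0], [0, 0, -0.06, 0], [0, 0, -0.09, 0], [0, 0, -0.13, 0], [0, 0, -0.18, 0], [0, 0, -0.23, 0], [0, 0, -0.28, 0], [0, 0, -0.3, 0], [0, 0, -0.3, 0], [0, 0, -0.3, 0], [0, 0, -0.3, 0]]])

```text
time_s: 4.23
eef_pos: [0.5899, 0.1687, 0.258]
eef_rot: [-0.001, 0.438, 0.899, -0.001]
wrist_force: [-0.1, -0.3, -3.5]
opening: 0.168
grasp_force: 60.7
```

```bash
cat >> h.py <<'E'
def look(name,cam='side'):
    o=ctrl.get_obs();u=proj(cam,o['eef_pos']+[0,0,-.06]);p,d=ctrl.camera(cam);a,b=np.clip((u-[70,60]).astype(int),0,[500,360])
    cv2.imwrite(f'pics/{name}.png',cv2.resize(p[b:b+120,a:a+140,::-1],None,fx=5,fy=5,interpolation=cv2.INTER_CUBIC));print('crop at',a,b,'x5',{k:np.round(o[k],4) for k in('wrist_force','torque','opening','grasp_force')})
E
python3 -c "
from h import *
look('l2','scene')
go(.592,-.2075,.26,6)"
```

```text
crop at 322 196 x5 {'wrist_force': array([-0.116 , -0.2538, -3.4926]), 'torque': array([ 0.0158, -0.0061, -0.0301]), 'opening': np.float64(0.1681), 'grasp_force': np.float64(60.7109)}
t 4.2833 pos [0.5898 0.1687 0.2577] yaw 38.02 tilt [-0.003 -0.    -1.   ] SHIFT [-0.7442 -0.575  -0.0055] ROLL 0.1779
```

View pics/l2.png

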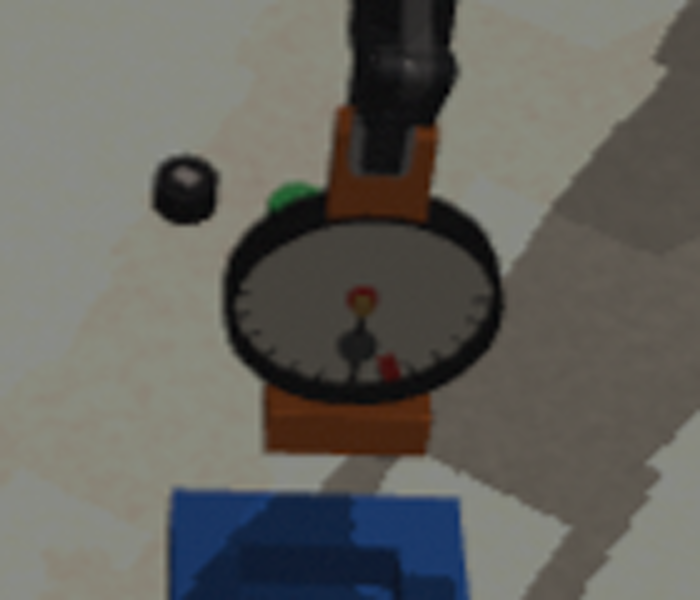

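The gauge hangs upright in the grip: pivot at (362,300), pointer tip (352,380), red mark centred at (389,368) and lying towards gauge +y, as expected. I'll get the mark angle from these pixels on the dial plane.

```bash
cat >> h.py <<'E'
def dial(pts,yaw,cam='scene',a=0,b=0,c0=None):
    # crop pixels (x5) -> gauge y,z (mm) relative to first point, on the vertical dial plane
    i=ctrl.camera_info(cam);R=np.array(i['R']);C=-R.T@np.array(i['t']);Ki=np.linalg.inv(i['camera_matrix'])
    g=np.radians(yaw);n=np.array([np.cos(g),np.sin(g),0]);ey=np.array([-np.sin(g),np.cos(g),0])
    X=[]
    for u,v in pts:
        r=R.T@Ki@[a+(u+.5)/5-.5,b+(v+.5)/5-.5,1];X.append(C+r*(n@(c0-C)/(n@r)))
    X=np.array(X)-X[0];return np.c_[X@ey,X[:,2]]*1000
E
python3 -c "
from h import *
o=ctrl.get_obs();g=np.radians(38);c0=o['eef_pos']+[0,0,.019-.074]+.008*np.array([np.cos(g),np.sin(g),0])
r=dial([(362,300),(352,380),(389,368),(348,175),(265,440),(428,440)],38,'scene',322,196,c0);print(r)
print(np.arctan2(r[1:3,0],-r[1:3,1]),np.hypot(*r[1:3].T))"
```

```text
[[  0.           0.        ]
 [  0.69293478 -44.98121293]
 [ 14.18799233 -37.49272166]
 [-11.61710863  64.94629763]
 [-30.08213531 -81.84851316]
 [ 34.0789711  -79.06660868]]
[0.01540376 0.36176557] [44.98654993 40.08744571]
```

drive_tool(plan=[[[-0.09, -0.07, 0, 0.02], [-0.18, -0.14, 0, 0.05], [-0.27, -0.21, 0, 0.08], [-0.34, -0.27, 0, 0.11], [-0.41, -0.32, 0, 0.14], [-0.48, -0.37, 0, 0.16], [-0.55, -0.43, 0, 0.178], [-0.62, -0.48, 0, 0.178], [-0.69, -0.53, 0, 0.178], [-0.744, -0.575, 0, 0.178], [-0.744, -0.575, 0, 0.178], [-0.744, -0.575, 0, 0.178]]])

```text
time_s: 5.28
eef_pos: [0.5919, -0.2087, 0.2577]
eef_rot: [-0.002, 0.67, 0.742, -0.0]
wrist_force: [0.1, 1.1, -3.0]
opening: 0.171
grasp_force: 60.6
```

```bash
python3 - <<'E'
from h import *
go(.592,-.2075,.25,6)
for cam in('scene','side'):
    look('l3'+cam,cam)
E
```

```text
t 5.2833 pos [ 0.5919 -0.2087  0.2577] yaw 5.8 tilt [-0.003  0.002 -1.   ] SHIFT [0.003  0.0005 0.0192] ROLL -0.0011
crop at 179 116 x5 {'wrist_force': array([ 0.1039,  1.1338, -2.9925]), 'torque': array([0.0746, 0.008 , 0.0261]), 'opening': np.float64(0.1711), 'grasp_force': np.float64(60.5567)}
crop at 312 199 x5 {'wrist_force': array([-0.267 ,  0.3126, -3.0103]), 'torque': array([0.0714, 0.0001, 0.0103]), 'opening': np.float64(0.1706), 'grasp_force': np.float64(60.5562)}
```

View pics/l3scene.png

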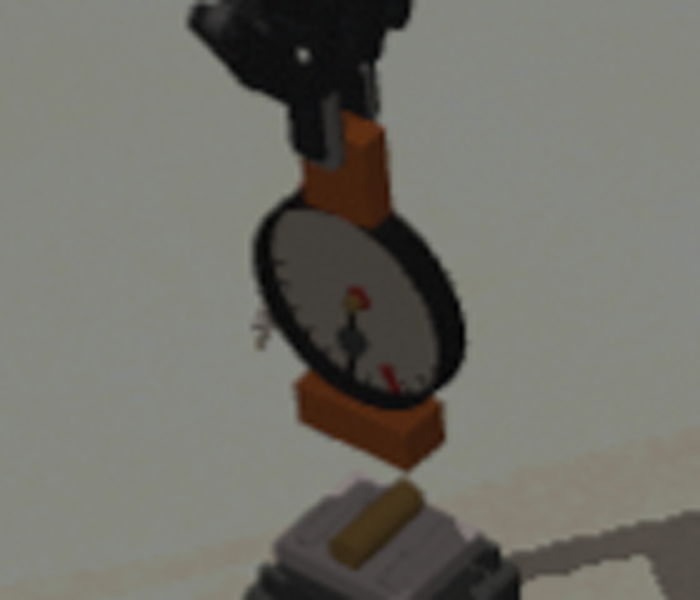

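Gauge stands over the crown (crop pivot (355,300), mark (390,378)), square to it. The mark is at about 0.35 rad. I'll lower it slowly onto the stud.

drive_tool(plan=[[[0.002, 0, 0.04, -0.001], [0.002, 0, 0.07, -0.001], [0.002, 0, 0.09, -0.001], [0.002, 0, 0.1, -0.001], [0.002, 0, 0.11, -0.001], [0.002, 0, 0.115, -0.001], [0.002, 0, 0.12, -0.001], [0.002, 0, 0.12, -0.001]]])

```text
time_s: 6.05
eef_pos: [0.5929, -0.2065, 0.2116]
eef_rot: [0.0, 0.668, 0.744, 0.0]
wrist_force: [-0.2, -0.6, -2.2]
opening: 0.17
grasp_force: 60.5
```

drive_tool(plan=[[[0, 0, 0.003, 0], [0, 0, 0.006, 0], [0, 0, 0.009, 0], [0, 0, 0.012, 0], [0, 0, 0.015, 0], [0, 0, 0.015, 0], [0, 0, 0.015, 0], [0, 0, 0.015, 0]]])

```text
time_s: 6.72
eef_pos: [0.593, -0.2067, 0.2059]
eef_rot: [0.0, 0.668, 0.744, 0.0]
wrist_force: [0.1, -0.6, -0.1]
opening: 0.17
grasp_force: 60.8
```

drive_tool(plan=[[[0, 0, 0.003, 0], [0, 0, 0.006, 0], [0, 0, 0.009, 0], [0, 0, 0.01, 0], [0, 0, 0.01, 0], [0, 0, 0.01, 0], [0, 0, 0.01, 0], [0, 0, 0.01, 0]]])

```text
time_s: 7.38
eef_pos: [0.593, -0.2066, 0.2018]
eef_rot: [0.0, 0.668, 0.744, 0.0]
wrist_force: [0.4, -0.3, 2.3]
opening: 0.165
grasp_force: 61.1
```

drive_tool(plan=[[[0.008, 0, 0, 0], [0.015, 0, 0.0005, 0], [0.023, 0, 0.001, 0], [0.03, 0, 0.0015, 0], [0.038, 0, 0.002, 0], [0.046, 0, 0.003, 0], [0.053, 0, 0.004, 0], [0.06, 0, 0.005, 0], [0.068, 0, 0.006, 0], [0.075, 0, 0.007, 0], [0.075, 0, 0.007, 0], [0.075, 0, 0.007, 0]]])

```text
time_s: 8.38
eef_pos: [0.5896, -0.1759, 0.1987]
eef_rot: [-0.001, 0.668, 0.744, 0.0]
wrist_force: [0.3, -0.0, 3.2]
opening: 0.17
grasp_force: 61.2
```

```bash
python3 - <<'E'
from h import *
go(.592,-.2075,.25,6)
look('l4','scene')
E
```

```text
t 8.3833 pos [ 0.5896 -0.1759  0.1987] yaw 6.18 tilt [-0.     0.001 -1.   ] SHIFT [-0.0791 -0.0025 -0.1285] ROLL 0.001
crop at 192 142 x5 {'wrist_force': array([ 0.2626, -0.0312,  3.1512]), 'torque': array([ 0.0326, -0.0628, -0.0142]), 'opening': np.float64(0.1697), 'grasp_force': np.float64(61.2189)}
```

View pics/l4.png

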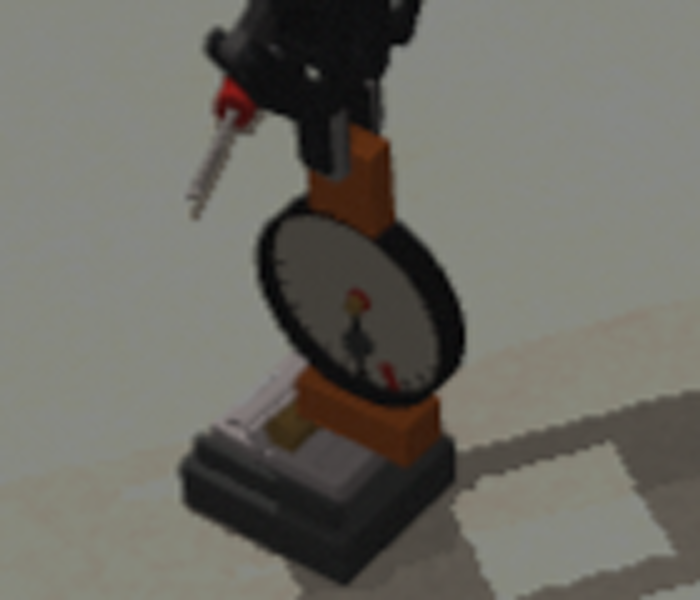

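The foot slid sideways on the crown instead of pivoting: foot centre is now about 25 mm to +y and the lean is only about 0.05 rad. The crown pushing up off-centre turns it the right way, so I'll check whether the grip friction can be eased through the jaw value.

drive_tool(plan=[[[0, 0, 0.003, 0], [0, 0, 0.006, 0], [0, 0, 0.006, 0]]])

```text
time_s: 8.68
eef_pos: [0.5895, -0.1764, 0.1961]
eef_rot: [-0.0, 0.668, 0.744, 0.0]
wrist_force: [0.5, 0.9, 3.6]
opening: 0.167
grasp_force: 61.4
```

drive_tool(plan=[[[0, 0, 0, 0], [0, 0, 0, 0], [0, 0, 0, 0]]], jaw=0.88)

```text
time_s: 8.93
eef_pos: [0.5896, -0.1766, 0.1964]
eef_rot: [-0.0, 0.668, 0.744, 0.0]
wrist_force: [-0.5, 1.1, 3.5]
opening: 0.166
grasp_force: 61.4
```

```bash
python3 - <<'E'
from h import *
look('l5','scene')
E
```

```text
crop at 192 143 x5 {'wrist_force': array([-0.547 ,  1.0691,  3.4593]), 'torque': array([ 0.2746,  0.0956, -0.009 ]), 'opening': np.float64(0.1657), 'grasp_force': np.float64(61.3564)}
```

View pics/l5.png

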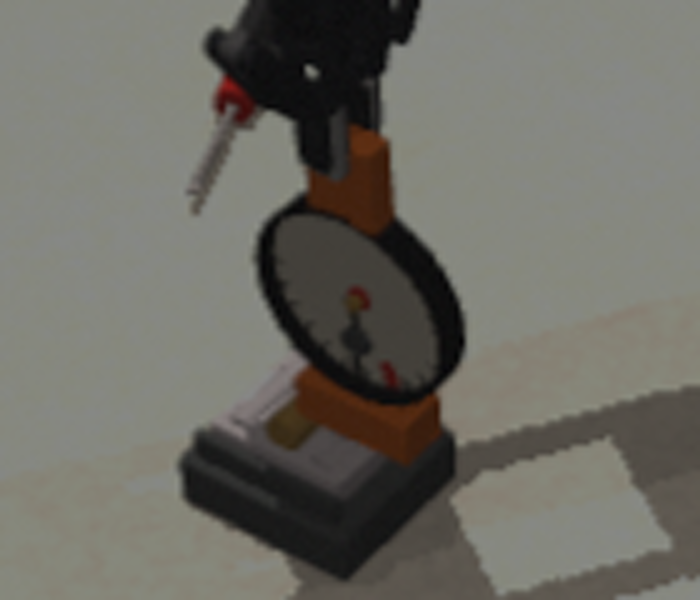

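The jaw setting doesn't reduce the force, and the pinch friction beats the foot friction. So I'll lift off, set the foot down beside the crown on its −y side, and brace the foot's face against the crown's flank to turn the gauge in the fingers. Then I'll put it back on top.

drive_tool(plan=[[[0, 0, -0.03, 0], [0, 0, -0.06, 0], [0, 0, -0.08, 0], [-0.04, 0, -0.08, 0], [-0.08, 0, -0.08, 0], [-0.12, 0, -0.08, 0], [-0.16, 0, -0.08, 0], [-0.18, 0, -0.08, 0], [-0.18, 0, -0.08, 0], [-0.18, 0, -0.06, 0], [-0.18, 0, -0.04, 0], [-0.18, 0, -0.03, 0]]], jaw=1)

```text
time_s: 9.98
eef_pos: [0.5966, -0.2471, 0.2062]
eef_rot: [-0.001, 0.668, 0.744, -0.0]
wrist_force: [0.4, -0.4, -2.4]
opening: 0.165
grasp_force: 60.6
```

drive_tool(plan=[[[0, 0, 0.004, 0], [0, 0, 0.008, 0], [0, 0, 0.012, 0], [0, 0, 0.016, 0], [0, 0, 0.02, 0], [0, 0, 0.02, 0], [0, 0, 0.02, 0]]])

```text
time_s: 10.57
eef_pos: [0.5976, -0.2486, 0.2009]
eef_rot: [0.001, 0.668, 0.744, 0.0]
wrist_force: [-0.4, -1.0, 0.9]
opening: 0.167
grasp_force: 61.0
```

```bash
python3 - <<'E'
from h import *
go(.592,-.2075,.25,6)
look('l6','scene')
E
```

```text
t 10.5667 pos [ 0.5976 -0.2486  0.2009] yaw 6.16 tilt [ 0.001 -0.001 -1.   ] SHIFT [ 0.1035 -0.0029 -0.1229] ROLL 0.0009
crop at 167 129 x5 {'wrist_force': array([-0.3811, -1.0286,  0.89  ]), 'torque': array([-0.1705,  0.0092, -0.0303]), 'opening': np.float64(0.1669), 'grasp_force': np.float64(61.0011)}
```

View pics/l6.png

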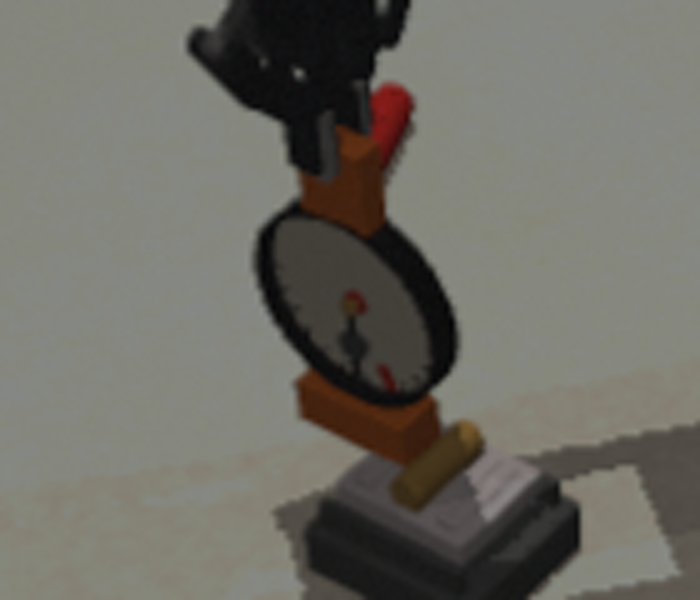

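The foot's +y edge is resting on the crown's shoulder (foot corner (403,465) against the crown at (400–470, 490–430)), still a little too far to +y. I'll back off 10 mm and go lower.

drive_tool(plan=[[[0, 0, -0.015, 0], [0, 0, -0.02, 0], [-0.012, 0, -0.02, 0], [-0.025, 0, -0.02, 0], [-0.025, 0, -0.01, 0], [-0.025, 0, 0, 0], [-0.025, 0, 0.006, 0], [-0.025, 0, 0.01, 0], [-0.025, 0, 0.01, 0], [-0.025, 0, 0.01, 0]]])

```text
time_s: 11.45
eef_pos: [0.5983, -0.2581, 0.1961]
eef_rot: [-0.0, 0.668, 0.744, -0.0]
wrist_force: [0.3, -0.5, -2.2]
opening: 0.17
grasp_force: 60.6
```

drive_tool(plan=[[[0, 0, 0.004, 0], [0, 0, 0.008, 0], [0, 0, 0.012, 0], [0, 0, 0.015, 0], [0, 0, 0.015, 0], [0, 0, 0.015, 0]]])

```text
time_s: 11.95
eef_pos: [0.5987, -0.2585, 0.1908]
eef_rot: [0.0, 0.668, 0.744, 0.0]
wrist_force: [0.3, -0.4, 0.3]
opening: 0.169
grasp_force: 61.0
```

drive_tool(plan=[[[0.006, 0, 0, 0], [0.012, 0, 0, 0], [0.018, 0, 0, 0], [0.024, 0, 0, 0], [0.03, 0, 0, 0], [0.036, 0, 0, 0], [0.042, 0, 0, 0], [0.048, 0, 0, 0], [0.054, 0, 0, 0], [0.06, 0, 0, 0], [0.06, 0, 0, 0], [0.06, 0, 0, 0]]])

```text
time_s: 12.95
eef_pos: [0.5959, -0.2342, 0.1905]
eef_rot: [0.0, 0.668, 0.744, 0.0]
wrist_force: [1.2, -3.2, 1.3]
opening: 0.168
grasp_force: 60.9
```

```bash
python3 - <<'E'
from h import *
go(.592,-.2075,.25,6)
look('l7','scene')
E
```

```text
t 12.95 pos [ 0.5959 -0.2342  0.1905] yaw 6.17 tilt [ 0.  0. -1.] SHIFT [ 0.0674 -0.0026 -0.1488] ROLL 0.001
crop at 172 135 x5 {'wrist_force': array([ 1.182 , -3.1579,  1.2801]), 'torque': array([-0.894 , -0.2466, -0.0012]), 'opening': np.float64(0.1683), 'grasp_force': np.float64(60.9449)}
```

View pics/l7.png

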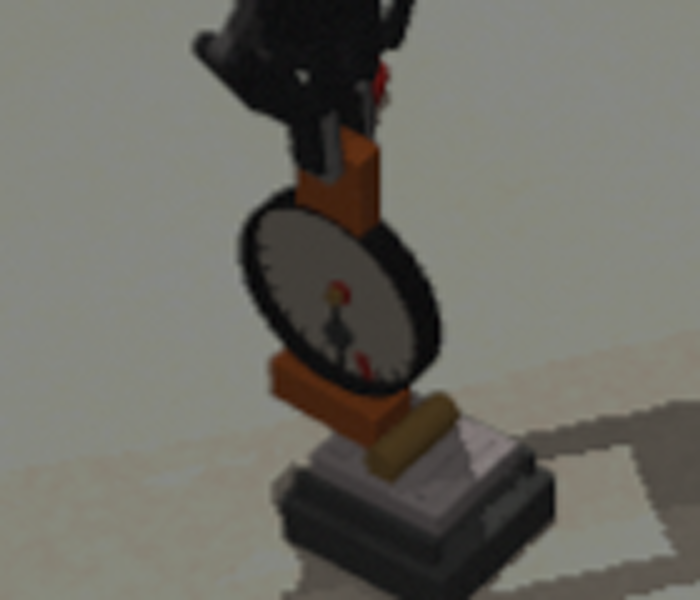

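It works: pivot (337,293), pointer tip (341,363), mark (363,365), so the pointer is moving towards the mark. From here I'll measure the mark's angle from plumb by code, using red blobs on the dial plane.

```bash
cat >> h.py <<'E'
def meas(p,a,b,pos,yaw=6,lean=0.):
    # p: x5 crop BGR. returns mark & pointer angle from plumb
    h=cv2.cvtColor(p,cv2.COLOR_BGR2HSV).astype(int)
    red=((h[...,0]<9)|(h[...,0]>172))&(h[...,1]>110)&(h[...,2]>50)
    u=np.clip((proj('scene',pos+[0,0,-.055])-[a,b])*5,0,699)
    n,l,s,c=cv2.connectedComponentsWithStats(red.astype(np.uint8))
    print([(s[k,4],c[k].round(0).tolist()) for k in range(1,n) if s[k,4]>60 and abs(c[k]-u).max()<130])
E
python3 - <<'E'
from h import *
for f,a,b,pos in(('l2',322,196,[.5899,.1687,.258]),('l3scene',179,116,[.5919,-.2087,.2577]),('l4',192,142,[.5896,-.1759,.1987]),('l7',172,135,[.5959,-.2342,.1905])):
    meas(cv2.imread(f'pics/{f}.png'),a,b,np.array(pos))
    c0=np.array(pos)+[0,0,-.055]+.008*np.array([.9945,.1045,0])
    pts={'l3scene':[(355,300),(350,378),(390,378)],'l4':[(357,300),(358,376),(389,376)],'l7':[(337,293),(341,365),(363,365)]}.get(f)
    if pts: r=dial(pts,6,'scene',a,b,c0);print(f,r[1:].round(1).tolist(),np.arctan2(r[1:,0],-r[1:,1]).round(3))
E
```

```text
[(np.int32(306), [362.0, 294.0]), (np.int32(409), [388.0, 367.0])]
[(np.int32(227), [360.0, 296.0]), (np.int32(273), [390.0, 377.0])]
l3scene [[-7.4, -47.5], [16.0, -36.2]] [-0.154  0.416]
[(np.int32(188), [362.0, 298.0]), (np.int32(258), [389.0, 375.0])]
l4 [[-2.9, -47.2], [15.2, -37.7]] [-0.062  0.384]
[(np.int32(214), [343.0, 291.0]), (np.int32(250), [364.0, 365.0])]
l7 [[-2.7, -45.0], [11.0, -38.0]] [-0.061  0.281]
```

drive_tool(plan=[[[0.006, 0, 0, 0], [0.012, 0, 0, 0], [0.018, 0, 0, 0], [0.024, 0, 0, 0], [0.03, 0, 0, 0], [0.036, 0, 0, 0], [0.042, 0, 0, 0], [0.048, 0, 0, 0], [0.054, 0, 0, 0], [0.06, 0, 0, 0], [0.065, 0, 0, 0], [0.065, 0, 0, 0]]])

```text
time_s: 14.0
eef_pos: [0.593, -0.2081, 0.1903]
eef_rot: [-0.0, 0.668, 0.744, -0.0]
wrist_force: [1.4, -2.9, 1.1]
opening: 0.166
grasp_force: 60.5
```

```bash
cat >> h.py <<'E'
def wr(save=None):
    o=ctrl.get_obs();q=o['eef_rot'];R=Ro.from_quat([q[1],q[2],q[3],q[0]]).as_matrix()
    p,d=ctrl.camera('wrist');T=np.array(ctrl.camera_info('wrist')['T_tool_cam']);c=cloud('wrist',p,d)
    t=c@T[:3,:3].T+T[:3,3]  # tool coordinates
    h=cv2.cvtColor(p,cv2.COLOR_RGB2HSV).astype(int)
    m=(d>0)&(h[...,1]>130)&(h[...,0]>2)&(h[...,0]<20)&(abs(t[...,1])<.03)&(t[...,2]>-.06)&(t[...,2]<.16)
    if save: cv2.imwrite(save,p[:,:,::-1])
    return o,p,d,t,m
E
python3 - <<'E'
from h import *
go(.592,-.2075,.25,6)
o,p,d,t,m=wr('pics/w8.png');x=t[m]*1000
v,u=np.nonzero(m);print(len(x),u.min(),u.max(),v.min(),v.max())
H,xe,ze=np.histogram2d(x[:,0],x[:,2],bins=[np.arange(-100,101,10),np.arange(-60,161,10)])
for i in np.argwhere(H>15): print(xe[i[0]],ze[i[1]],int(H[tuple(i)]),end=' | ')
look('l8','scene');print();meas(cv2.imread('pics/l8.png'),0,0,o['eef_pos']) if 0 else None
E
```

```text
t 14.0 pos [ 0.593  -0.2081  0.1903] yaw 6.18 tilt [-0.  0. -1.] SHIFT [ 0.0018 -0.0023 -0.1492] ROLL 0.001
6277 255 384 198 412
-60 10 32 | -40 100 20 | -30 100 69 | -20 -50 46 | -20 -40 904 | -20 100 47 | -20 110 32 | -10 -40 1317 | -10 110 166 | -10 120 94 | 0 -40 1323 | 0 -10 33 | 0 0 107 | 0 10 27 | 0 110 170 | 0 120 223 | 10 -40 1043 | 10 -30 203 | 10 -20 158 | 10 -10 90 | 10 10 52 | 20 20 18 | 20 30 22 | crop at 181 139 x5 {'wrist_force': array([ 0.8138, -2.7172,  0.6932]), 'torque': array([-0.8906, -0.1835,  0.0479]), 'opening': np.float64(0.1672), 'grasp_force': np.float64(60.4642)}
```

```bash
cat >> h.py <<'E'
def lean():
    o,p,d,t,m=wr();x=t[m&(t[...,2]<-.02)&(t[...,2]>-.06)]
    x=x[(abs(x[:,1])<.007)];k=np.ones(len(x),bool)
    for _ in range(8):
        f=np.polyfit(x[k,0],x[k,2],1);r=x[:,2]-np.polyval(f,x[:,0]);k=abs(r)<max(.0015,2*np.median(abs(r[k])))
    print('lean',np.arctan(f[0]).round(4),k.sum(),len(x),'x range',x[k,0].min().round(4),x[k,0].max().round(4),'rms',r[k].std().round(5))
E
python3 - <<'E'
from h import *
lean();lean()
o=ctrl.get_obs();p=cv2.imread('pics/l8.png');meas(p,181,139,o['eef_pos'])
E
```

```text
lean 0.2468 4203 4481 x range -0.018 0.0176 rms 0.0006
lean 0.2474 4225 4495 x range -0.0179 0.0174 rms 0.0006
[(np.int32(210), [315.0, 275.0]), (np.int32(260), [326.0, 347.0])]
```

```bash
cat > fit.py <<'E'
from h import *
from scipy.optimize import least_squares
D=[([.5899,.1687,.258],38,0.,(362,294),(388,367)),([.5919,-.2087,.2577],6,0.,(360,296),(390,377)),([.593,-.2081,.1903],6.2,.247,(315,275),(326,347))]
def fun(P,D=D,full=False):
    M,h,c,l3=P;out=[]
    for k,(pos,yaw,th,hub,mk) in enumerate(D):
        if k==1: th=l3
        g=np.radians(yaw);n=np.array([np.cos(g),np.sin(g),0]);ey=np.array([-n[1],n[0],0]);z=np.array([0,0,1.])
        gy=ey*np.cos(th)-z*np.sin(th);gz=z*np.cos(th)+ey*np.sin(th)
        piv=np.array(pos)+[0,0,.019]-.075*gz+.006*n
        a=proj('scene',piv+h*n+c*gz);b=proj('scene',piv+.040*(np.sin(M)*gy-np.cos(M)*gz))
        out+=list((b-a)*5-(np.array(mk)-hub))
    return np.r_[out,(l3)*100]
if __name__=='__main__':
    r=least_squares(fun,[.35,0,0,0],x_scale=[.1,.01,.01,.1]);print(r.x,r.fun.round(2),np.sqrt(np.diag(np.linalg.inv(r.jac.T@r.jac))))
E
python3 fit.py
```

```text
[ 0.35117134 -0.00168334  0.00096036 -0.00484163] [-0.15 -0.63 -0.83  0.63  0.69  0.2  -0.48] [0.00833618 0.0006017  0.00061133 0.0092945 ]
```

The mark fit gives 0.351 ± 0.01 rad, and the wrist view gives a lean of 0.247. Another 15 mm or so should close the gap.

drive_tool(plan=[[[0.006, 0, 0, 0], [0.012, 0, 0, 0], [0.018, 0, 0, 0], [0.024, 0, 0, 0], [0.03, 0, 0, 0], [0.036, 0, 0, 0], [0.041, 0, 0, 0], [0.041, 0, 0, 0]]])

```text
time_s: 14.87
eef_pos: [0.5912, -0.1918, 0.1903]
eef_rot: [-0.0, 0.668, 0.744, -0.0]
wrist_force: [0.5, -3.3, 0.3]
opening: 0.168
grasp_force: 59.9
```

```bash
python3 - <<'E'
from h import *
go(.592,-.2075,.25,6);lean()
o,p,d,t,m=wr();x=t[m&(t[...,2]>.08)]*1000;print(len(x),x.min(0),x.max(0),np.median(x,0))
E
```

```text
t 14.8667 pos [ 0.5912 -0.1918  0.1903] yaw 6.18 tilt [-0. -0. -1.] SHIFT [-0.0391 -0.0023 -0.1492] ROLL 0.001
lean 0.3486 4246 4421 x range -0.0181 0.0159 rms 0.00062
705 [-39.54732632 -26.2720471  103.70569432] [ -6.78162731  23.19691375 132.87483217] [-15.22240443 -12.45588396 117.32295442]
```

Lean is 0.349. I'll back off, lift clear of the crown, shift about 46 mm to +y and come down on top.

drive_tool(plan=[[[-0.006, 0, -0.002, 0], [-0.012, 0, -0.01, 0], [-0.012, 0, -0.04, 0], [-0.012, 0, -0.07, 0], [-0.012, 0, -0.085, 0], [0.03, 0, -0.085, 0], [0.06, 0, -0.085, 0], [0.09, 0, -0.085, 0], [0.115, 0, -0.085, 0], [0.115, 0, -0.085, 0], [0.115, 0, -0.085, 0], [0.115, 0, -0.085, 0]]])

```text
time_s: 15.97
eef_pos: [0.5864, -0.1465, 0.2243]
eef_rot: [0.0, 0.668, 0.744, -0.0]
wrist_force: [0.2, 0.4, -2.7]
opening: 0.167
grasp_force: 59.5
```

```bash
python3 - <<'E'
from h import *
go(.592,-.2075,.1975,6);lean()
o=ctrl.get_obs();print(o['wrist_force'])
E
```

```text
t 15.9667 pos [ 0.5864 -0.1465  0.2243] yaw 6.19 tilt [-0. -0. -1.] SHIFT [-0.153  -0.0025  0.0671] ROLL 0.0011
lean 0.3257 4255 4475 x range -0.0185 0.0161 rms 0.00062
[-0.51997783 -0.93254647 -3.6002026 ]
```

drive_tool(plan=[[[0, 0, 0.02, 0], [0, 0, 0.04, 0], [0, 0, 0.05, 0], [0, 0, 0.058, 0], [0, 0, 0.063, 0], [0, 0, 0.066, 0], [0, 0, 0.069, 0], [0, 0, 0.072, 0], [0, 0, 0.075, 0], [0, 0, 0.075, 0], [0, 0, 0.075, 0]]])

```text
time_s: 16.93
eef_pos: [0.5865, -0.1465, 0.1948]
eef_rot: [0.0, 0.668, 0.744, 0.0]
wrist_force: [-0.7, 0.8, 0.2]
opening: 0.166
grasp_force: 59.9
```

```bash
python3 - <<'E'
from h import *
go(.592,-.2075,.1975,6);lean()
o=ctrl.get_obs();print(o['wrist_force'])
E
```

```text
t 16.9333 pos [ 0.5865 -0.1465  0.1948] yaw 6.17 tilt [ 0. -0. -1.] SHIFT [-0.1532 -0.0027 -0.0068] ROLL 0.0009
lean 0.3244 4260 4461 x range -0.0185 0.0162 rms 0.00061
[-0.41426441  1.41889343 -0.68584702]
```

drive_tool(plan=[[[0, 0, 0.003, 0], [0, 0, 0.006, 0], [0, 0, 0.008, 0], [0, 0, 0.008, 0], [0, 0, 0.008, 0], [0, 0, 0.008, 0], [0, 0, 0.008, 0], [0, 0, 0.008, 0]]])

```text
time_s: 17.65
eef_pos: [0.5865, -0.1465, 0.1913]
eef_rot: [0.0, 0.668, 0.744, 0.0]
wrist_force: [-0.7, 1.1, 1.8]
opening: 0.168
grasp_force: 60.1
```

```bash
python3 - <<'E'
from h import *
from fit import fun
go(.592,-.2075,.1975,6);lean()
look('l9','scene');lean()
o=ctrl.get_obs();print(o['wrist_force'])
u=proj('scene',o['eef_pos']+[0,0,-.06]);a,b=(u-[70,60]).astype(int);meas(cv2.imread('pics/l9.png'),a,b,o['eef_pos'])
E
```

```text
t 17.65 pos [ 0.5865 -0.1465  0.1913] yaw 6.16 tilt [ 0. -0. -1.] SHIFT [-0.1531 -0.0027 -0.0154] ROLL 0.0009
lean 0.325 4236 4457 x range -0.0186 0.016 rms 0.00063
crop at 203 149 x5 {'wrist_force': array([-0.1902,  2.4275,  1.7731]), 'torque': array([0.3299, 0.186 , 0.0588]), 'opening': np.float64(0.1699), 'grasp_force': np.float64(60.0676)}
lean 0.325 4235 4442 x range -0.0187 0.0161 rms 0.00063
[-0.4744003   0.96288468  1.2133748 ]
[(np.int32(201), [301.0, 264.0]), (np.int32(186), [307.0, 335.0])]
```

View pics/l9.png

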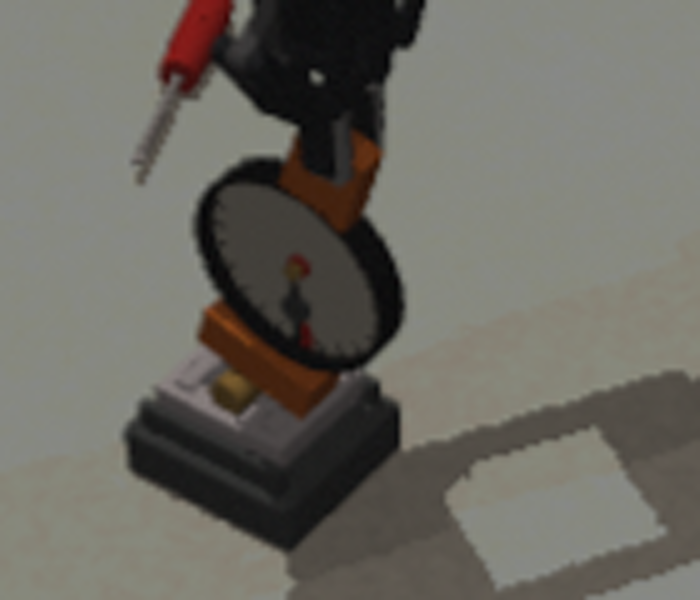

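The pointer now covers the left and middle part of the red mark (307,335), and the foot sits across the crown. I'll check the foot-to-crown offset by projecting the model into this picture.

```bash
python3 - <<'E'
from h import *
o=ctrl.get_obs();th=.325
def ax(y): g=np.radians(y);return np.array([np.cos(g),np.sin(g),0]),np.array([-np.sin(g),np.cos(g),0])
z=np.array([0,0,1.]);P=lambda X:((proj('scene',X)-[203,149])*5).round(0)
n,ey=ax(6.2);gy=ey*np.cos(th)-z*np.sin(th);gz=z*np.cos(th)+ey*np.sin(th)
tt=o['eef_pos']+ey*(-.0012)+z*.035;f=tt-.168*gz
print('foot',f,'crown dist',f-[.592,-.2075,.069])
print('foot +x bottom corners -y,+y',P(f+.014*n-.032*gy),P(f+.014*n+.032*gy))
c=np.array([.592,-.2075,.069]);print('crown ends top -x,+x',P(c-.025*n),P(c+.025*n))
E
```

```text
foot [ 0.59236595 -0.20104802  0.06706436] crown dist [ 0.00036595  0.00645198 -0.00193564]
foot +x bottom corners -y,+y [193. 338.] [299. 421.]
crown ends top -x,+x [288. 323.] [221. 383.]
```

drive_tool(plan=[[[0, 0, 0, 0], [0, 0, 0, 0], [0, 0, 0, 0], [0, 0, 0, 0], [0, 0, 0, 0], [0, 0, 0, 0], [0, 0, 0, 0], [0, 0, 0, 0], [0, 0, 0, 0], [0, 0, 0, 0], [0, 0, 0, 0], [0, 0, 0, 0]]])

```text
time_s: 18.8
eef_pos: [0.5864, -0.1465, 0.1912]
eef_rot: [-0.0, 0.668, 0.744, 0.0]
wrist_force: [0.3, 1.2, 1.6]
opening: 0.164
grasp_force: 60.1
```

```bash
python3 -c "
from h import *
lean();print(ctrl.hand_in())"
```

```text
lean 0.3264 4279 4468 x range -0.0186 0.016 rms 0.00062
the job is handed in; nothing more can be done
None
```

I handed the job in at about 19 s, verdict not shown: the gauge is gripped and pressed about 6 mm into the stud, its foot about 7 mm from the crown's top, leaning 0.326 rad against a mark measured at 0.35 rad (limit 0.07 off).

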